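# Draw out the tester tray and hold its index pin clear

## Robot

A 6-joint arm with a two-finger parallel gripper is mounted at the origin on the work surface. World frame = base frame: x ahead of the robot, y to its left, z up, the work surface at z = 0. Lengths are in mm, angles in degrees, forces in N, time in s.
With the tool pointing down it reaches from about 300 to 850 mm from the base axis. Payload 4.2 kg.
Tool frame: the origin (TCP) lies at the very end of the fingers, on their centre line; the grasp point (between the pads) lies env.pinch_z behind it (env.pinch_z is the distance from the TCP to the grasp point, in mm); z points along the fingers, y is the line along which they close (so a half turn about z gives the same grasp; the last joint's range is limited). The gripper opens to 91 mm and grips with 3 to 60 N. Pads are 32 mm wide; open, the fingers measure 118 mm over their backs; the gripper's body (76 mm by 178 mm) begins 60 mm behind the grasp point.
Start: joints at [-77.636, 18.312, 89.639, -0, 72.044, -1.146], TCP at [134.334, -559.104, 213.976] pointing down, gripper open.
Joint ranges: [-177.97, 177.97], [-48.28, 115.42], [12.27, 149.76], [-77.06, 257.06], [2.81, 150.46], [-146.56, 146.56]. Speed limits (degrees/s): [147.25, 147.25, 180, 180, 180, 180].

## Interface

Orientations are given as [roll, pitch, yaw] about the fixed x, y, z axes, in that order (R = Rz(yaw) Ry(pitch) Rx(roll)).
In Python, from workcell import state, vision, job_done, env gives the robot as it stands.
- The arm moves only by the tool servo_tool, never from a script. Its argument "rows" is a list of rows, each a list of 5 numbers: the shift along the tool's x, y, z scaled (see below), then the turn about the tool's z scaled (see below), then the opening, from 0 (shut) to 1 (fully open). A call has 1 to 20 rows; each row is the pose to reach, as a shift and turn from the pose commanded when the call began, along the tool's axes at that moment; what a row does not reach only later rows make up. The controller multiplies each number of a shift by 200 mm and each number of a turn by 90 degrees. A row lasts 1/12 s, in which the tool goes at most 41.7 mm and 7.16 degrees, less where a joint would pass 70% of its speed; a pose out of reach is approached as far as the arm can. A call with a number of a shift or a turn outside -1 to 1 is refused whole. A call with a gripper value outside its range is refused whole. The fingers move at their own pace and stop on an object; "force" is the grip in N (left out, the last holds). Time passes only in rows, so rows that repeat a pose let the fingers close. It gives the time, the measured TCP pose, the force, the opening and the grip force at its end, in the units of the state.
- state(): the state, without advancing time (a new reading comes with each control period).
- vision.grab_frame(name): name is "scene" or "top" or "wrist"; returns the picture (420x560x3 uint8, red, green, blue); there is no depth.
- vision.camera_info(name): a dict with "vertical_fov" (degrees; the focal length in pixels is half the picture's height over the tangent of half this angle, whatever the lens; pixels are square), "cx", "cy" (the principal point, pixels), "distortion" ([k1, k2, p1, p2, k3] as OpenCV has them; the pictures are not rectified), "T" (4x4, takes a point from camera to world coordinates). Camera axes: x right, y up, looking along -z (the intrinsics and any distortion apply to the point x, -y, -z); pixel columns grow to the right and rows downward; lengths in mm; the calibration is good to about 2 mm. A picture is of the moment at which its call begins: read the wrist's pose just before it. camera_info takes no time and is no camera call; for the wrist camera it gives the pose at the moment of the call.
- job_done(): hands the job in; it is judged then, once.
The state is a dict: "time_s": time; "qpos": joint angles; "qvel": joint speeds; "effort": joint torques, N m; "ee_pos": TCP position; "ee_rot": TCP orientation; "force": force on the tool from outside, world axes, zero at the start; "torque": the same for the moment, N m; "gripper_width": finger opening in mm; "gripper_force": force on a finger pad.
Only numpy, scipy, OpenCV 4.12 (cv2) and the standard library are available. Lean on these libraries where they do the work, as an engineer would, in place of code of your own. Each camera call takes 0.05 s, during which the arm holds its last target. There are 200 camera calls.

## Task

Pull the tray of the grey board tester out by its upright bow handle as far as it will go. Then take the round knob of the spring-loaded index pin beside the turntable on the tray, pull it straight up as far as it will go so that the pin is clear of its hole, and finish while still holding it up like that, with the tray still fully out. Leave the other things on the bench where they are.

Things in the scene. Friction and masses are not known exactly. Their poses are not given: they have to be found in the camera images.
- tester: Grey sheet-metal board tester, fixed to the bench on its left or right half, somewhat turned: housing 210 wide (y), 210 deep, 105 high, open at the front. Origin at bench level in the middle of its open front; its x points from front to back, y to the left seen from the robot, z up.
- tray (a joint): How far the aluminium tray (170 wide, upper face 16 mm above the bench) has slid out of the tester, in m: 0 fully in, 0.130 the rigid stop; it slides along the tester's own -x. Starts 0 to 0.03. About 4 N of friction; it stays where it is left.
- tray_handle (a point): Middle of the steel bow handle standing up from the tray's front edge: a level round bar 10 mm thick, 100 long along the tester's y, axis 85 mm above the bench, on two 10 mm posts 45 mm either side of the middle; free under it down to the tray. With the tray fully in, the bar is 60 mm in front of the housing. Moves with the tray; axes parallel to the tester's.
- knob_grip (a point): Grip point on the index pin knob's axis, 72 mm above the bench when seated. Knob: upright black plastic cylinder, 26 diameter, 32 tall (12 mm above, 20 mm below this point). It is 110 mm behind the handle bar and 46 mm to +y of the bar's middle; tray fully in: under the housing's roof; fully out: 80 mm in front of the housing. Axes parallel to the tester's.
- turntable (a point): Centre of the top face of the steel turntable on the tray: 110 diameter, top 28 mm above the bench, a ring of holes near its rim; the circuit board and clips on it reach 41 mm. It does not turn in this job. Moves with the tray.
- plunger (a joint): How far the index pin is pulled up, in m: 0 is seated 8 mm deep in its hole in the turntable, 0.014 is the rigid upper stop. A spring pulls it down with 6 N when seated, rising to 11.6 N at the stop; it snaps back when let go.
- index_knob: The index pin's knob, moving with the pin. Origin on its axis, at bench level when seated; underside 52, top 84 mm above this origin. Below it is an aluminium bracket fixed to the tray, top 44 mm above the bench (a 16 mm wide nut to 48), 22 mm along x, reaching from 31 mm to +y to 14 mm to -y of the knob axis.
- station: Blue soldering station, fixed box 170 deep, 150 wide, 100 high, on the other side of the bench from the tester. Origin at bench level, 35 mm in front of the middle of its front face. Leave alone.
- flux_bottle: Clear bottle, 48 mm diameter, 100 tall, loose near the middle of the bench, far back. Origin at the centre of its underside. Leave alone.
- parts_bin: Open black bin 90 x 70 x 40 high, loose, near the middle of the bench. Origin under its centre. Leave alone.
- spool: Small aluminium wire spool, 48 mm diameter, 34 tall, standing loose on the bench beside the tray's path, about 150 mm from its centre line on the tester's +y side. Origin at the centre of its underside. Leave alone.
- tin: Small open steel tin, 54 mm diameter, 26 tall, standing loose on the tester's roof. Origin at the centre of its underside. Leave alone.
- driver: Screwdriver with yellow handle, 160 long, about 30 thick, lying loose at the right, towards the robot. Origin under its middle. Leave alone.
- cup: White cup, 76 mm diameter, 85 tall, standing loose at the left. Origin at the centre of its underside. Leave alone.
- heatsink: Aluminium block 50 x 40 x 25 high, loose at the right. Origin at the centre of its underside. Leave alone.

How it is judged (in metres and radians):
On the way, in this order (a step that is already met when the one before it is completed fails the run):
1. the tray is out to its stop (within 8 mm) while the index pin is still seated (value of joint tray above 0.122 m and value of joint plunger below 0.004 m), for 0.2 s.
2. the index pin is pulled up at least 11.5 mm of its 14 mm by the fingers (value of joint plunger above 0.0115 m and contact force between the fingers and index_knob above 3 N), for 0.3 s.
At the end, for the whole second after the job is handed in: The fingers hold the knob (more than 3 N of contact) with the index pin pulled up at least 11.5 mm of its 14 mm, and the tray is out at least 118 of its 130 mm (all of step 2 and value of joint tray above 0.118 m); the arm keeps its last pose, push and grip.
It fails at once if a loose bystander is moved more than 25 mm (distance of any of flux_bottle, parts_bin, spool, tin, driver, cup, heatsink from where it was at the start of the episode above 0.025 m).
It also fails if it takes over 48 s, if anything falls off the work surface, if the arm or the gripper's body presses on something with over 40 N, if the wrist force passes 120 N, or if a joint passes its speed limit or range.

## Working session

There is one attempt and no reset: what is moved stays moved. The work goes in short steps, Python scripts to look and compute and a tool call to move; the robot and the scene stay as the last step left them, time stands still between calls to the robot, and variables do not carry over. Pictures are saved under pics/ and viewed, at most 10 in all, crops included, and the job is handed in when it is done.

Besides the shell and the picture viewer there is one more tool, called after "Call:" by a JSON object that holds its "op" and its "data". servo_tool: Moves the arm, as the interface text tells. Its arguments: {"type":"object","properties":{"rows":{"type":"array"},"force":{"type":"number"}},"required":["rows"]}

```bash
mkdir -p pics; ls; cat > h.py <<'E'
import numpy as np, cv2
from workcell import state, vision, job_done, env
def K(n):
    c=vision.camera_info(n); f=210/np.tan(np.radians(c["vertical_fov"]/2))
    return np.array([[f,0,c["cx"]],[0,f,c["cy"]],[0,0,1]]),np.array(c["distortion"],float),np.array(c["T"])
def ray(c,uv):
    k,d,T=c; p=cv2.undistortPoints(np.array([[uv]],float),k,d)[0,0]
    return T[:3,3],T[:3,:3]@np.array([p[0],-p[1],-1])
def onz(c,uv,z):
    o,r=ray(c,uv); return o+r*(z-o[2])/r[2]
def proj(c,P):
    k,d,T=c; q=(np.array(P,float)-T[:3,3])@T[:3,:3]; q=q*[1,-1,-1]
    return cv2.projectPoints(q.reshape(-1,1,3),np.zeros(3),np.zeros(3),k,d)[0][:,0]
def snap(n,name):
    c=K(n); im=vision.grab_frame(n); cv2.imwrite(f"pics/{name}.png",im[:,:,::-1]); return c,im
E
python3 - <<'E'
from h import *
for n in("top","scene","wrist"):
    c,im=snap(n,n+"0"); print(n,c[0][0,0],c[2].round(2).tolist(),c[1])
s=state();print(s["ee_rot"],s["ee_pos"],s["time_s"],env.pinch_z)
a=cv2.imread("pics/top0.png");b=cv2.imread("pics/scene0.png")
E
```

```text
pics
top 514.3534328349597 [[-0.03, 0.99, -0.1, 442.35], [-1.0, -0.03, -0.0, 24.47], [-0.0, 0.1, 1.0, 1886.37], [0.0, 0.0, 0.0, 1.0]] [-0.09269892  0.          0.          0.          0.        ]
scene 423.48529560326153 [[-0.82, -0.41, 0.41, 1121.89], [0.58, -0.57, 0.59, 781.34], [-0.01, 0.71, 0.7, 996.51], [0.0, 0.0, 0.0, 1.0]] [0.03249278 0.         0.         0.         0.        ]
wrist 374.12143540636146 [[0.23, 0.94, 0.24, 202.65], [-0.97, 0.23, 0.06, -541.61], [-0.0, -0.25, 0.97, 383.51], [0.0, 0.0, 0.0, 1.0]] [-0.05564292  0.          0.          0.          0.        ]
[-1.79924003e+02 -1.03408247e-03  1.35078417e+01] [ 134.24409483 -558.74458922  213.31466367] 0.15 18.8
```

View pics/top0.png

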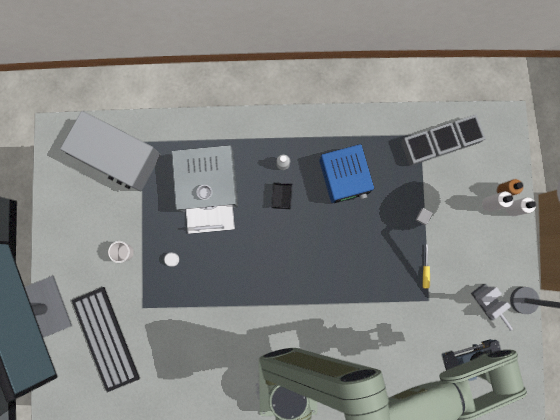

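View pics/scene0.png

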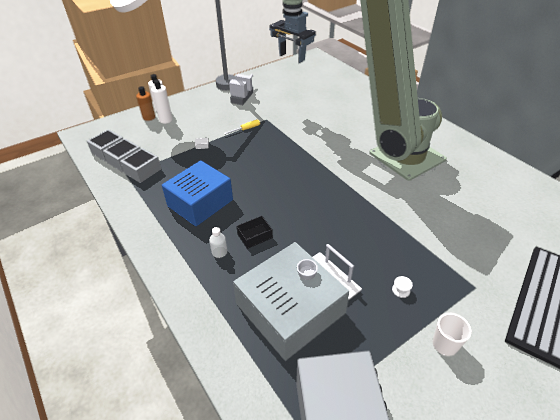

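The top view shows the tester's roof at about (172..236, 146..210), the handle bar near (207,228), and the spool at (171,260). I'll enlarge the handle area.

```bash
python3 - <<'E'
import cv2,numpy as np
a=cv2.imread("pics/top0.png")[135:275,150:250]; b=cv2.imread("pics/scene0.png")[230:330,220:420]
a=cv2.resize(a,None,fx=4,fy=4,interpolation=cv2.INTER_CUBIC); b=cv2.resize(b,None,fx=2,fy=2,interpolation=cv2.INTER_CUBIC)
o=np.zeros((560,800,3),np.uint8); o[:,:400]=a; o[:200,400:]=b; cv2.imwrite("pics/crop.png",o)
E
```

```text
(no output)
```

View pics/crop.png

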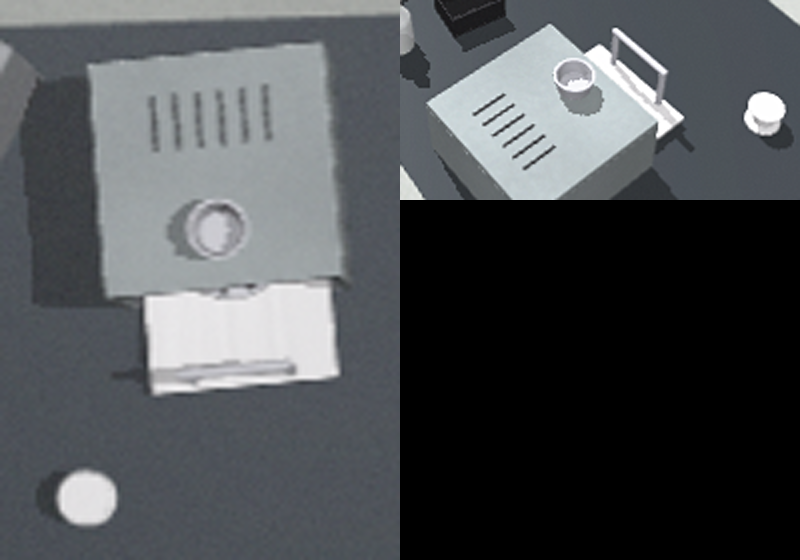

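The crop shows the roof corners at crop (88,64), (324,43), (343,279) and (108,297). The bar runs from about (155,374) to (296,367). In the scene view it runs from (326,246) to (352,266).

```bash
python3 - <<'E'
from h import *
c=K("top"); s=K("scene")
t=lambda u,v:(u/4+150,v/4+135)
C=[onz(c,t(*p),105) for p in [(88,64),(324,43),(343,279),(108,297)]]
for p in C: print("roof",p.round(1))
fm=(C[2]+C[3])/2; bm=(C[0]+C[1])/2; x=bm-fm; y=C[3]-C[2]
print("yaw",np.degrees(np.arctan2(x[1],x[0])),np.degrees(np.arctan2(-y[0],y[1])),fm)
print("bar top",[onz(c,t(*p),85).round(1) for p in[(155,374),(296,367)]])
print("bar scene",[onz(s,p,88).round(1) for p in[(326,246),(352,266)]])
print("spool",onz(c,t(87,498),34).round(1))
print(onz(c,t(152,394),16),onz(c,t(340,376),16))
E
```

```text
roof [843.9 386.  105. ]
roof [856.6 176.2 105. ]
roof [646.3 163.1 105. ]
roof [635.9 369.1 105. ]
yaw 4.1077526562210105 2.8855049685898675 [641.14322611 266.09907036 105.        ]
bar top [array([568.9, 331.9,  85. ]), array([571.9, 207.4,  85. ])]
bar scene [array([582.3, 222.3,  88. ]), array([570.4, 316.4,  88. ])]
spool [462.  403.5  34. ]
[555.51995752 346.60089607  16.        ] [567.65934375 174.34918925  16.        ]
```

Call:
{"op": "servo_tool", "data": {"rows": [[0.9,-0.55,0,-0.9,0.5],[0.9,-0.55,0,-0.9,0.5],[0.9,-0.55,0,-0.9,0.5],[0.9,-0.55,0,-0.9,0.5],[0.9,-0.55,0,-0.9,0.5],[0.9,-0.55,0,-0.9,0.5],[0.9,-0.55,0,-0.9,0.5],[0.9,-0.55,0,-0.9,0.5],[0.9,-0.55,0,-0.9,0.5],[0.9,-0.55,0,-0.9,0.5],[0.9,-0.55,0,-0.9,0.5],[0.9,-0.55,0,-0.9,0.5],[0.9,-0.55,0,-0.9,0.5],[0.9,-0.55,0,-0.9,0.5]]}}

```text
time_s: 1.32
ee_pos: [283.6, -410.0, 213.8]
ee_rot: [-180.0, -0.0, 94.4]
force: [-1.2, 0.3, -0.0]
gripper_width: 45.7
gripper_force: 0.0
```

Call:
{"op": "servo_tool", "data": {"rows": [[0.82,0.43,0,0,0.5],[0.82,0.43,0,0,0.5],[0.82,0.43,0,0,0.5],[0.82,0.43,0,0,0.5],[0.82,0.43,0,0,0.5]]}}

```text
time_s: 1.73
ee_pos: [357.0, -236.1, 213.9]
ee_rot: [180.0, -0.1, 94.5]
force: [-0.6, -0.9, 0.3]
gripper_width: 45.3
gripper_force: 0.0
```

Call:
{"op": "servo_tool", "data": {"rows": [[0.82,0.43,0,0,0.5],[0.82,0.43,0,0,0.5],[0.82,0.43,0,0,0.5],[0.82,0.43,0,0,0.5],[0.82,0.43,0,0,0.5]]}}

```text
time_s: 2.15
ee_pos: [430.5, -65.8, 214.1]
ee_rot: [179.9, -0.1, 94.6]
force: [-0.2, -1.0, 1.0]
gripper_width: 45.8
gripper_force: 0.0
```

Call:
{"op": "servo_tool", "data": {"rows": [[0.82,0.43,0,0,0.5],[0.82,0.43,0,0,0.5],[0.82,0.43,0,0,0.5],[0.82,0.43,0,0,0.5],[0.82,0.43,0,0,0.5]]}}

```text
time_s: 2.57
ee_pos: [503.7, 104.9, 213.8]
ee_rot: [179.9, -0.1, 94.6]
force: [-0.0, -0.0, 0.3]
gripper_width: 45.3
gripper_force: 0.0
```

Call:
{"op": "servo_tool", "data": {"rows": [[0.82,0.3,0,0,0.5],[0.82,0.3,0,0,0.5],[0.82,0.3,0,0,0.5],[0.82,0.3,0,0,0.5],[0.82,0.3,0,0,0.5],[0.82,0.3,0,0,0.5]]}}

```text
time_s: 3.07
ee_pos: [549.2, 271.4, 212.9]
ee_rot: [-180.0, 0.0, 94.7]
force: [-1.0, -0.0, 0.6]
gripper_width: 45.5
gripper_force: 0.0
```

```bash
python3 - <<'E'
from h import *
s=state();c,im=snap("wrist","w1"); print(s["ee_pos"],s["ee_rot"],c[2].round(3).tolist())
np.save("w1.npy",c[2])
print("pred",proj(c,[[582,222,85],[570,316,85],[576,268,85]]).round())
E
```

```text
[549.24731049 271.350759   212.93162944] [-1.79956655e+02  5.33729232e-03  9.46588870e+01] [[0.997, -0.079, -0.02, 543.607], [0.082, 0.965, 0.248, 342.386], [-0.001, -0.249, 0.969, 383.198], [0.0, 0.0, 0.0, 1.0]]
pred [[313. 268.]
 [311. 157.]
 [312. 216.]]
```

View pics/w1.png

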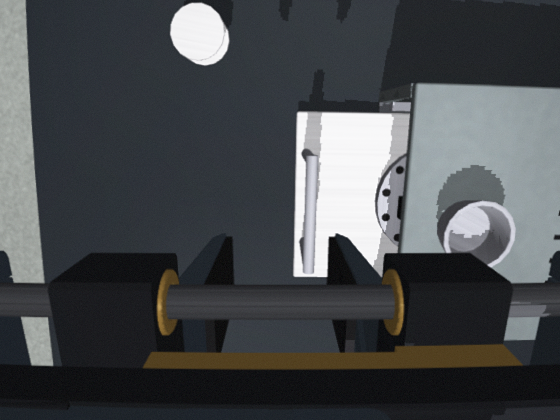

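The wrist view shows the bar from (312,153) to (308,272) and the housing's front edge from about (413,84) to (405,250). The spool is at (199,34).

```bash
python3 - <<'E'
from h import *
c=list(K("wrist")); c[2]=np.load("w1.npy")
a=onz(c,(312,153),87);b=onz(c,(308,272),87);print(a,b,(a+b)/2,np.degrees(np.arctan2(-(a-b)[0],(a-b)[1])))
e=onz(c,(414,84),105);g=onz(c,(405,250),105);print(e,g,np.degrees(np.arctan2(-(e-g)[0],(e-g)[1])))
m=(a+b)/2;s=state();d=m-s["ee_pos"];y=np.radians(94.66)
print("tool shift",d[:2]@[np.cos(y),np.sin(y)]/200,d[:2]@[np.sin(y),-np.cos(y)]/200)
E
```

```text
[570.51649702 319.10849501  87.        ] [577.4547659 218.9864168  87.       ] [573.98563146 269.0474559   87.        ] 3.9641506612103057
[636.60167042 375.52749902 105.        ] [650.18467879 251.17037065 105.        ] 6.233467436687713
tool shift -0.011387821330604906 0.12563682689341918
```

Call:
{"op": "servo_tool", "data": {"rows": [[-0.01,0.126,0,0.007,0.5],[-0.01,0.126,0.1,0.007,0.5],[-0.01,0.126,0.25,0.007,0.5],[-0.01,0.126,0.4,0.007,0.5],[-0.01,0.126,0.55,0.007,0.5],[-0.01,0.126,0.65,0.007,0.5],[-0.01,0.126,0.735,0.007,0.5],[-0.01,0.126,0.735,0.007,0.5],[-0.01,0.126,0.735,0.007,0.5]]}}

```text
time_s: 3.87
ee_pos: [573.8, 266.9, 66.8]
ee_rot: [-179.9, 0.1, 93.8]
force: [0.1, 0.3, 0.3]
gripper_width: 45.2
gripper_force: 0.0
```

Call:
{"op": "servo_tool", "data": {"rows": [[0,0,0,0,0],[0,0,0,0,0],[0,0,0,0,0],[0,0,0,0,0],[0,0,0,0,0],[0,0,0,0,0],[0,0,0,0,0],[0,0,0,0,0],[0,0,0,0,0],[0,0,0,0,0]], "force": 30}}

```text
time_s: 4.7
ee_pos: [574.3, 269.0, 67.4]
ee_rot: [180.0, -0.0, 93.9]
force: [-2.4, -0.4, 4.5]
gripper_width: 9.3
gripper_force: 30.0
```

Gripped (width 9.3). I'll pull slowly and watch the force.

Call:
{"op": "servo_tool", "data": {"rows": [[0,-0.03,0,0,0],[0,-0.07,0,0,0],[0,-0.12,0,0,0],[0,-0.17,0,0,0],[0,-0.22,0,0,0],[0,-0.27,0,0,0],[0,-0.32,0,0,0],[0,-0.37,0,0,0],[0,-0.41,0,0,0],[0,-0.45,0,0,0],[0,-0.49,0,0,0],[0,-0.52,0,0,0],[0,-0.54,0,0,0],[0,-0.55,0,0,0],[0,-0.55,0,0,0]]}}

```text
time_s: 5.95
ee_pos: [463.4, 261.2, 67.3]
ee_rot: [-180.0, 0.0, 93.9]
force: [1.8, -1.4, 8.3]
gripper_width: 9.2
gripper_force: 30.0
```

Call:
{"op": "servo_tool", "data": {"rows": [[0,-0.01,0,0,0],[0,-0.02,0,0,0],[0,-0.03,0,0,0],[0,-0.04,0,0,0],[0,-0.05,0,0,0],[0,-0.05,0,0,0]]}}

```text
time_s: 6.45
ee_pos: [455.6, 260.7, 67.4]
ee_rot: [179.8, 0.0, 93.9]
force: [7.6, -2.3, 3.8]
gripper_width: 9.3
gripper_force: 30.0
```

Call:
{"op": "servo_tool", "data": {"rows": [[0,-0.01,0,0,0],[0,-0.02,0,0,0],[0,-0.03,0,0,0],[0,-0.03,0,0,0]]}}

```text
time_s: 6.78
ee_pos: [455.7, 260.7, 67.4]
ee_rot: [179.1, -0.0, 94.0]
force: [22.4, -4.7, -8.6]
gripper_width: 9.3
gripper_force: 30.0
```

Call:
{"op": "servo_tool", "data": {"rows": [[0,-0.01,0,0,0],[0,-0.02,0,0,0],[0,-0.03,0,0,0],[0,-0.03,0,0,0]]}}

```text
time_s: 7.12
ee_pos: [455.8, 260.8, 67.5]
ee_rot: [178.4, -0.1, 94.1]
force: [37.9, -7.7, -19.5]
gripper_width: 9.5
gripper_force: 30.0
```

At the rigid stop. I'll relax the command, open and lift.

Call:
{"op": "servo_tool", "data": {"rows": [[0,0.03,0,0,0],[0,0.06,0,0,0],[0,0.06,0,0,0],[0,0.06,0,0,0.5],[0,0.06,0,0,0.5],[0,0.06,0,0,0.5],[0,0.06,0,0,0.5],[0,0.06,0,0,0.5],[0,0.06,0,0,0.5],[0,0.06,0,0,0.5]]}}

```text
time_s: 7.95
ee_pos: [454.2, 260.7, 66.7]
ee_rot: [-180.0, 0.0, 93.9]
force: [0.4, -0.6, -1.0]
gripper_width: 45.3
gripper_force: 0.0
```

Call:
{"op": "servo_tool", "data": {"rows": [[0,0,-0.1,0,0.5],[0,0,-0.25,0,0.5],[0,0,-0.4,0,0.5],[0,0,-0.55,0,0.5],[0,0,-0.7,0,0.5],[0,0,-0.7,0,0.5]]}}

```text
time_s: 8.45
ee_pos: [457.5, 262.5, 213.1]
ee_rot: [179.4, -0.3, 93.9]
force: [1.0, -0.3, 1.1]
gripper_width: 45.9
gripper_force: 0.0
```

Call:
{"op": "servo_tool", "data": {"rows": [[0.22,0.54,0,-1,0.7],[0.22,0.54,0,-1,0.7],[0.22,0.54,0,-1,0.7],[0.22,0.54,0,-1,0.7],[0.22,0.54,0,-1,0.7],[0.22,0.54,0,-1,0.7],[0.22,0.54,0,-1,0.7],[0.22,0.54,0,-1,0.7],[0.22,0.54,0,-1,0.7],[0.22,0.54,0,-1,0.7],[0.22,0.54,0,-1,0.7],[0.22,0.54,0,-1,0.7],[0.22,0.54,0,-1,0.7],[0.22,0.54,0,-1,0.7],[0.22,0.54,0,-1,0.7]]}}

```text
time_s: 9.7
ee_pos: [559.2, 311.9, 206.4]
ee_rot: [-180.0, -0.0, -176.2]
force: [-0.5, 0.2, -0.4]
gripper_width: 63.9
gripper_force: 0.0
```

```bash
python3 - <<'E'
from h import *
s=state();c,im=snap("wrist","w2"); print(s["ee_pos"],s["ee_rot"],s["qpos"])
np.save("w2.npy",c[2])
print("pred",proj(c,[[562,314.3,84],[455.5,260.8,90]]).round())
E
```

```text
[559.1855683  311.88993153 206.41179317] [-1.79980155e+02 -4.60329337e-02 -1.76237038e+02] [ 2.81213121e+01  2.45285954e+01  8.11015313e+01  9.42148255e-04
  7.44199934e+01 -6.56419114e+01]
pred [[281. 213.]
 [217.  68.]]
```

View pics/w2.png

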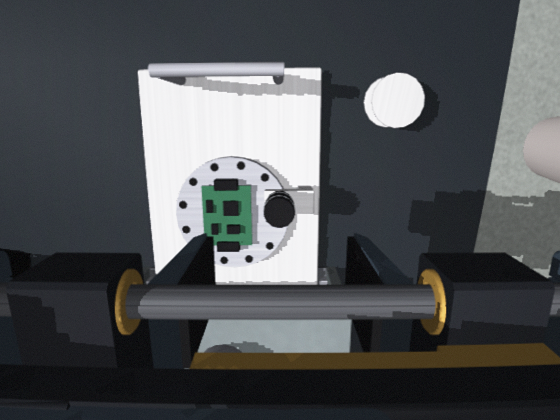

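The knob's top is centred at about (280,211), against a prediction of (281,213). The bar's middle is at (217,69), as predicted. The geometry agrees, so I'll descend.

Call:
{"op": "servo_tool", "data": {"rows": [[-0.013,0.01,0.1,0,0.7],[-0.013,0.01,0.25,0,0.7],[-0.013,0.01,0.4,0,0.7],[-0.013,0.01,0.55,0,0.7],[-0.013,0.01,0.65,0,0.7],[-0.013,0.01,0.72,0,0.7],[-0.013,0.01,0.76,0,0.7],[-0.013,0.01,0.76,0,0.7],[-0.013,0.01,0.76,0,0.7],[-0.013,0.01,0.76,0,0.7]]}}

```text
time_s: 10.58
ee_pos: [562.7, 314.6, 56.2]
ee_rot: [179.9, 0.1, -176.1]
force: [0.2, 0.1, -0.0]
gripper_width: 63.7
gripper_force: 0.0
```

Call:
{"op": "servo_tool", "data": {"rows": [[0,0,0,0,0.2],[0,0,0,0,0.2],[0,0,0,0,0.2],[0,0,0,0,0.2],[0,0,0,0,0.2],[0,0,0,0,0.2],[0,0,0,0,0.2],[0,0,0,0,0.2],[0,0,0,0,0.2],[0,0,0,0,0.2]], "force": 40}}

```text
time_s: 11.42
ee_pos: [562.0, 311.3, 55.1]
ee_rot: [-179.7, -0.0, -176.1]
force: [1.0, -7.8, 3.5]
gripper_width: 25.4
gripper_force: 40.0
```

Call:
{"op": "servo_tool", "data": {"rows": [[0,-0.006,0,0,0],[0,-0.012,0,0,0],[0,-0.012,-0.01,0,0],[0,-0.012,-0.02,0,0],[0,-0.012,-0.03,0,0],[0,-0.012,-0.04,0,0],[0,-0.012,-0.05,0,0],[0,-0.012,-0.06,0,0],[0,-0.012,-0.06,0,0],[0,-0.012,-0.06,0,0]], "force": 50}}

```text
time_s: 12.25
ee_pos: [562.0, 311.2, 66.3]
ee_rot: [-179.9, -0.0, -176.1]
force: [4.1, -2.8, -11.6]
gripper_width: 25.3
gripper_force: 50.0
```

Call:
{"op": "servo_tool", "data": {"rows": [[0,0,-0.005,0,0],[0,0,-0.01,0,0],[0,0,-0.015,0,0],[0,0,-0.02,0,0],[0,0,-0.02,0,0],[0,0,-0.02,0,0]]}}

```text
time_s: 12.75
ee_pos: [561.9, 311.2, 69.2]
ee_rot: [-179.9, -0.1, -176.1]
force: [6.0, -0.9, -16.6]
gripper_width: 25.1
gripper_force: 50.0
```

Call:
{"op": "servo_tool", "data": {"rows": [[0,0,-0.005,0,0],[0,0,-0.01,0,0],[0,0,-0.01,0,0],[0,0,-0.01,0,0],[0,0,-0.01,0,0]]}}

```text
time_s: 13.17
ee_pos: [561.9, 311.1, 69.3]
ee_rot: [-179.9, -0.1, -176.1]
force: [8.1, -1.5, -24.9]
gripper_width: 25.0
gripper_force: 50.0
```

```bash
python3 - <<'E'
from h import *
for n in ("wrist","scene"):
    c,im=snap(n,n+"3")
    b=np.array([455.5,260.8,90]); y=np.array([-.069,.998,0])*45
    print(n,proj(c,[b-y,b+y]).round())
a=cv2.imread("pics/wrist3.png")[:, :]; b=cv2.resize(cv2.imread("pics/scene3.png")[220:360,280:400],(240,280))
o=np.zeros((420,800,3),np.uint8);o[:,:560]=a;o[:280,560:]=b;cv2.imwrite("pics/c3.png",o)
E
```

```text
wrist [[ 44.  15.]
 [282.  10.]]
scene [[357. 225.]
 [381. 243.]]
```

View pics/c3.png

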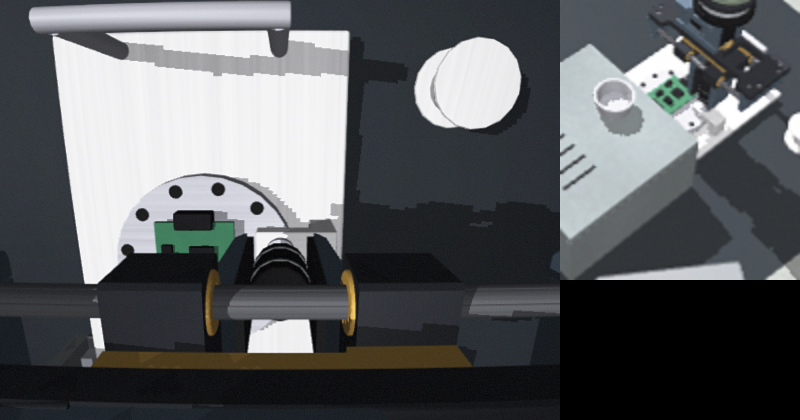

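The picture shows the knob held between the pads and the bar where predicted, so the tray is fully out. The force jumped with no travel, so the pin is at its stop. I'll ease off slightly and firm up the grip.

Call:
{"op": "servo_tool", "data": {"rows": [[0,0,0.006,0,0],[0,0,0.006,0,0],[0,0,0.006,0,0],[0,0,0.006,0,0],[0,0,0.006,0,0],[0,0,0.006,0,0]], "force": 60}}

```text
time_s: 13.77
ee_pos: [561.9, 311.2, 69.3]
ee_rot: [-179.9, -0.1, -176.1]
force: [5.7, -2.1, -19.4]
gripper_width: 24.7
gripper_force: 60.0
```

```bash
python3 -c "
from workcell import *
s=state();print(s['ee_pos'],s['force'],s['gripper_width'])
print(job_done())"
```

```text
[561.89338372 311.19132444  69.26565913] [  5.71487582  -2.10229699 -19.4055922 ] 24.71060426465975
the job is handed in; nothing more can be done
None
```

I pulled the tray out to its stop, then lifted the index pin about 14 mm to its upper stop, and handed the job in at about 14 s with the knob still gripped at 60 N. No verdict came back.

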